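Pull the broken breakfast board from its rack and hold it up, leaning, for a look

TASK

One of the four wooden breakfast boards standing in the rack has a corner broken off: draw that one out, carry it over the black hob and hold it there leaning about halfway between upright and flat, so that I can look at one of its faces, with all of it at least 10 cm above the hob. Finish while still holding it like that, still and carried by your gripper alone; leave the whole boards standing in the rack as they are and do not disturb the other things around.

Things in the scene. Friction and masses are not known exactly. Their poses are not given: they have to be found in the camera images.
- broken_board: The broken board: pale wood, 158 (x) x 12 thick (y) x 120 mm high (z), about 0.21 kg, on edge in the rack. Its upper corner at -x (robot's side) is gone, cut off slantwise 50 mm along each edge: the level top edge runs only from x = -29 to 79 mm. Origin: middle of the lower edge; y is normal to its faces. Pinch the top edge across the thickness.
- mid (a point): Centre of the broken board's outline (x 0, z 60 mm on the board).
- foot_near (a point): Lower corner of the broken board at its -x end (x -79, z 0 mm on the board).
- foot_far (a point): Lower corner of the broken board at its +x end (x 79, z 0 mm on the board).
- top_near (a point): Middle of the slanting break of the broken board (x -54, z 95 mm on the board).
- top_far (a point): Sound upper corner of the broken board (x 79, z 120 mm on the board).
- whole_board_1: A whole board of the same wood, 158 (x) x 12 (y) x 120 mm (z), all corners rounded, standing on edge in another slot of the rack. Origin: middle of the lower edge. It is to stay standing there.
- whole_board_2: A whole board of the same wood, 158 (x) x 12 (y) x 120 mm (z), all corners rounded, standing on edge in another slot of the rack. Origin: middle of the lower edge. It is to stay standing there.
- whole_board_3: A whole board of the same wood, 158 (x) x 12 (y) x 120 mm (z), all corners rounded, standing on edge in another slot of the rack. Origin: middle of the lower edge. It is to stay standing there.
- rack: Dark wooden rack, fixed, 108 (x) x 238 mm (y). Four slots at y = -99, -33, 33, 99 mm; board faces are square to its y. Rails carry the boards at z = 14 mm; 8 mm dowels on both sides of each board reach to z = 63 mm, leaving a 15 mm gap. The boards' tops stand at z = 134 mm, 54 mm free between neighbours. Origin: centre of its underside, on the worktop (z = -5 mm).
- hob: Black glass hob on the worktop, its top at z = 0, 5 mm above it, 510 (x) x 583 mm (y), fixed. Origin: its centre, 45 mm below the glass.
- mug: Small white cup, 59x83x55 mm, on the hob, right of the rack. Origin: centre of its underside. Not to be disturbed.
- tin: Round flat tin, diameter 86, 40 mm high, behind the rack. Origin: centre of its underside. Not to be disturbed.
- spice_jar: Spice jar, diameter 41, 105 mm high, behind the rack. Origin: centre of its underside. Not to be disturbed.
- lemon: Lemon, 71x53x51 mm, on the hob. Origin: its underside. Not to be disturbed.
- capsule_front: Coffee capsule, diameter 37, 28 mm high, at the front of the hob. Origin: centre of its underside. Not to be disturbed.
- capsule_right: Coffee capsule, diameter 37, 28 mm high, on the right of the hob. Origin: centre of its underside. Not to be disturbed.
Not all that is in view belongs to the job. What is shaped like the whole_board_1 but pink or yellow is not meant.

How it is judged (in metres and radians):
At the end, for the whole second after the job is handed in: Fingers hold the broken board (>1 N), not rack, jar or other boards; corners over 0.09 m high; faces 30 to 60 degrees from level; centre above the hob; slower than 0.03 m/s and 0.3 rad/s. Whole boards: within 0.03 m of start, tilted under 0.2 rad (contact force between the fingers and broken_board above 1 N and height (world z) of each of foot_near, foot_far, top_near, top_far above 0.09 m and (angle between broken_board's own y axis and vertical between 0.5 and 1.07 rad or angle between broken_board's own y axis and vertical between 2.07 and 2.64 rad) and world x of mid between 0.4 and 0.92 m and world y of mid between -0.47 and 0.12 m and linear speed of broken_board below 0.03 m/s and angular speed of broken_board below 0.3 rad/s and contact force between broken_board and rack below 0.1 N and contact force between broken_board and spice_jar below 0.1 N and contact force between broken_board and whole_board_1 below 0.1 N and contact force between broken_board and whole_board_2 below 0.1 N and contact force between broken_board and whole_board_3 below 0.1 N and distance of each of whole_board_1, whole_board_2, whole_board_3 from where it was at the start of the episode below 0.03 m and angle between each of whole_board_1, whole_board_2, whole_board_3's own z axis and vertical below 0.2 rad); the arm keeps its last pose, push and grip.
It fails at once if a whole board is pulled out of the rack or shoved (moved more than 0.05 m) (distance of any of whole_board_1, whole_board_2, whole_board_3 from where it was at the start of the episode above 0.05 m).
It fails at once if another thing is disturbed (moved more than 0.03 m) (distance of any of mug, tin, spice_jar, lemon, capsule_front, capsule_right from where it was at the start of the episode above 0.03 m).
It also fails if it takes over 40 s, if anything falls off the work surface, if the arm or the gripper's body presses on something with over 40 N, if the wrist force passes 120 N, or if a joint passes its speed limit or range.

ROBOT

A 6-joint arm with a two-finger parallel gripper is mounted at the origin on a cart in front of the work surface, level with it; the furniture and walls round the work are solid. World frame = base frame: x ahead of the robot, y to its left, z up, the work surface at z = 0. Lengths are in mm, angles in rad, forces in N, time in s.
With the tool pointing down it reaches from about 275 to 1000 mm from the base axis. Payload 8.4 kg.
Tool frame: the origin (TCP) lies midway between the tips of the shut fingers; the grasp point (between the pads) lies 19 mm behind it; z points along the fingers, y is the line along which they close (so a half turn about z gives the same grasp; the last joint's range is limited). The gripper opens to 85 mm and grips with 20 to 120 N. Pads are 22 mm wide; open, the fingers measure 114 mm over their backs; the gripper's body (76 mm by 85 mm) begins 54 mm behind the grasp point. The pads swing forward as they close: fully open they stand 13 mm farther back than shut.
Start: joints at [1.249, 0.353, 1.633, -0, 1.155, -0.002], TCP at [196.484, 593.314, 231.281] pointing down, gripper open.
Joint ranges: [-2.63, 2.63], [-0.92, 2.1], [0.06, 2.66], [-1.3, 4.44], [0, 2.69], [-3.02, 3.02]. Speed limits (rad/s): [2.22, 2.22, 2.79, 3.14, 3.14, 3.14].

INTERFACE

Orientations are given as [roll, pitch, yaw] about the fixed x, y, z axes, in that order (R = Rz(yaw) Ry(pitch) Rx(roll)).
In Python, from rig import monitor, imaging, r gives the robot as it stands.
- The arm moves only by the tool drive_tool, never from a script. Its argument "plan" is a list of rows, each an object of numbers: "x", "y", "z": the shift along the tool's x, y, z in units of 50 mm (1.0 is 50 mm); "ax", "ay", "az": the turn, a rotation vector about the tool's x, y, z in units of 6 degrees (1.0 is 6 degrees); "hand": the finger opening in mm, from 0 to 85.4. In form: [{"x": .., "y": .., "z": .., "ax": .., "ay": .., "az": .., "hand": ..}, ...]. A call has 1 to 8 rows; each row is the pose to reach, as a shift and turn from the pose commanded when the call began, along the tool's axes at that moment; what a row does not reach only later rows make up. A row lasts 1/10 s, in which the tool goes at most 50 mm and 8.59 degrees, less where a joint would pass 70% of its speed; a pose out of reach is approached as far as the arm can. A call with a gripper value outside its range is refused whole. The fingers move at their own pace and stop on an object; "grip_force" is the grip in N (left out, the last holds). Time passes only in rows, so rows that repeat a pose let the fingers close. It gives the time, the measured TCP pose, the force, the opening and the grip force at its end, in the units of the state.
- monitor.sense(): the state, without advancing time (a new reading comes with each control period).
- imaging.grab_frame(name): name is "scene" or "top" or "wrist"; returns the picture (420x560x3 uint8, red, green, blue); there is no depth.
- imaging.camera_info(name): a dict with "mtx" (3x3 intrinsics, pixels), "R" (3x3) and "t" (3): a world point X has camera coordinates R X + t. Camera axes: x right, y down, z forward; pixel columns grow to the right and rows downward; lengths in mm; the calibration is good to about 2 mm. The wrist camera is an equidistant fisheye: a pixel r from the principal point sees the ray r / f radians off the axis. A picture is of the moment at which its call begins: read the wrist's pose just before it. camera_info takes no time and is no camera call; for the wrist camera it gives the pose at the moment of the call.
- r.sign_off(): hands the job in; it is judged then, once.
The state is a dict: "clock": time; "qpos": joint angles; "qvel": joint speeds; "joint_efforts": joint torques, N m; "eef_pos": TCP position; "tcp_rot": TCP orientation; "contact_force": force on the tool from outside, world axes, zero at the start; "wrist_torque": the same for the moment, N m; "opening": opening from 0.0 (shut) to 1.0 (fully open); "grasp_force": force on a finger pad.
Only numpy, scipy, OpenCV 4.12 (cv2) and the standard library are available. Lean on these libraries where they do the work, as an engineer would, in place of code of your own. Each camera call takes 0.05 s, during which the arm holds its last target. There are 200 camera calls.

## Working session

There is one attempt and no reset: what is moved stays moved. The work goes in short steps, Python scripts to look and compute and a tool call to move; the robot and the scene stay as the last step left them, time stands still between calls to the robot, and variables do not carry over. Pictures are saved under pics/ and viewed, at most 10 in all, crops included, and the job is handed in when it is done.

Besides the shell and the picture viewer there is one more tool, called after "Emit:" in YAML: its name, and indented under it one key for each argument. drive_tool: Moves the arm, as the interface text tells. Its arguments: {"type":"object","properties":{"plan":{"type":"array","items":{"type":"object","properties":{"x":{"type":"number"},"y":{"type":"number"},"z":{"type":"number"},"ax":{"type":"number"},"ay":{"type":"number"},"az":{"type":"number"},"hand":{"type":"number"}}}},"grip_force":{"type":"number"}},"required":["plan"]}

```bash
mkdir -p pics && python3 - <<'E'
from rig import monitor, imaging, r
import cv2, numpy as np
for n in ("scene","top"):
    im=imaging.grab_frame(n); cv2.imwrite(f"pics/{n}0.png",im[:,:,::-1])
    c=imaging.camera_info(n); print(n,{k:np.round(v,3).tolist() for k,v in c.items()})
s=monitor.sense(); print(s)
E
```

```text
scene {'mtx': [[412.196, 0.0, 271.561], [0.0, 412.196, 208.837], [0.0, 0.0, 1.0]], 'R': [[0.886, -0.463, -0.014], [-0.355, -0.662, -0.66], [0.296, 0.59, -0.751]], 't': [-488.772, 260.226, 1069.403]}
top {'mtx': [[488.808, 0.0, 274.459], [0.0, 488.808, 204.37], [0.0, 0.0, 1.0]], 'R': [[0.319, -0.948, -0.006], [-0.859, -0.286, -0.424], [0.4, 0.14, -0.906]], 't': [-130.765, 526.819, 1505.629]}
{'clock': 0.1, 'qpos': array([ 1.24861567e+00,  3.53591844e-01,  1.63406136e+00, -2.36292960e-05,
        1.15518758e+00, -2.39046637e-03]), 'qvel': array([-1.67510408e-04, -1.14744563e-03, -2.92036742e-03, -4.19226370e-05,
        9.37842849e-04, -3.56534277e-04]), 'joint_efforts': array([-1.24729202e-03, -6.06352901e+01, -3.42818177e+01, -1.20009304e-04,
        3.86821164e-03, -5.52002177e-05]), 'eef_pos': array([196.34643153, 592.90980267, 230.62797469]), 'tcp_rot': array([-3.14034448e+00,  1.86221581e-05,  2.82181203e+00]), 'contact_force': array([ 0.42485579, -0.03066418,  0.73028604]), 'wrist_torque': array([0.00794284, 0.08028346, 0.01079599]), 'grasp_force': 0.0, 'opening': 1.0029767641462954}
```

View pics/scene0.png

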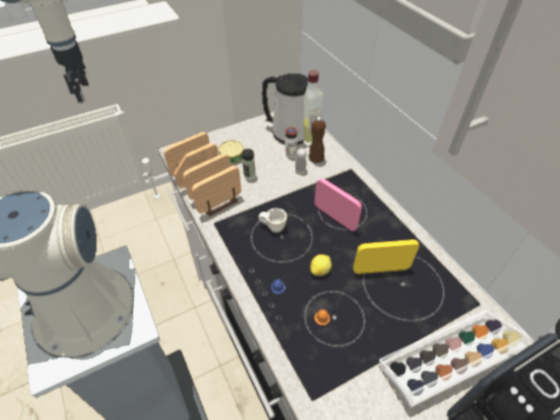

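View pics/top0.png

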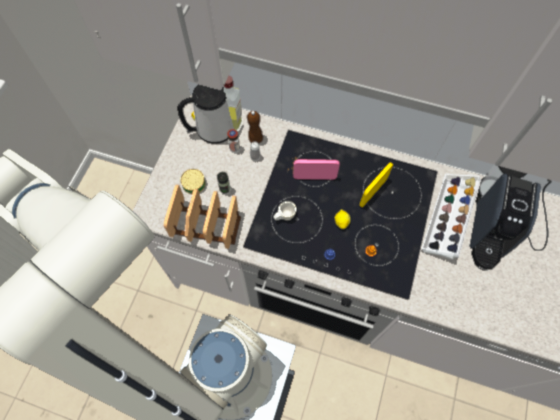

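The scene view shows four boards around px (165–240, 135–210). The top view shows them at (167–238, 187–243), with the hob and cup to their right. I'll enlarge both areas to find the broken corner.

```bash
python3 - <<'E'
import cv2, numpy as np
a=cv2.imread("pics/scene0.png")[125:225,155:255]; b=cv2.imread("pics/top0.png")[160:260,155:255]
cv2.imwrite("pics/crop0.png",np.hstack([cv2.resize(x,(400,400),interpolation=cv2.INTER_CUBIC) for x in(a,b)]))
E
```

```text
(no output)
```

View pics/crop0.png

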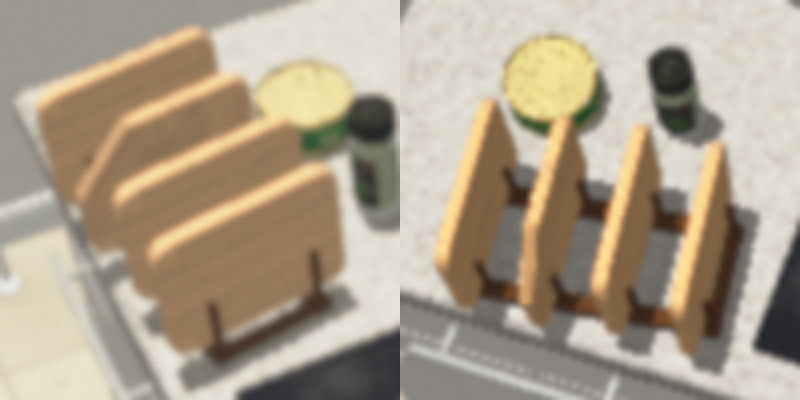

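The broken board is second from the left, with its cut corner at about (187,154) in the scene view. I'll cast the top-edge ends onto the plane z=129.

```bash
cat > h.py <<'E'
import numpy as np
from rig import monitor, imaging, r
def cast(name,uv,z,c=None):
    c=c or imaging.camera_info(name); R=np.array(c["R"]);t=np.array(c["t"]);K=np.array(c["mtx"])
    d=R.T@np.linalg.solve(K,[uv[0],uv[1],1]); o=-R.T@t
    return o+d*(z-o[2])/d[2]
E
python3 - <<'E'
from h import *
np.set_printoptions(precision=1,suppress=True)
S=dict(b1n=(45,100),b1f=(200,32),brn=(128,118),brf=(238,80),b3n=(122,188),b3f=(290,124),b4n=(158,244),b4f=(328,170))
for k,(u,v) in S.items(): print("scene",k,cast("scene",(155+u/4,125+v/4),129)[:2])
T=dict(b1n=(42,262),b1f=(88,103),brn=(132,205),brf=(165,120),b3n=(197,285),b3f=(242,128),b4n=(277,315),b4f=(315,148))
for k,(u,v) in T.items(): print("top",k,cast("top",(155+u/4,160+v/4),129)[:2])
E
```

```text
scene b1n [363.8 346.4]
scene b1f [501.3 367.4]
scene brn [413.7 295.3]
scene brf [505.6 296.8]
scene b3n [383.  223.4]
scene b3f [520.8 229.4]
scene b4n [386.1 155.9]
scene b4f [525.2 168.6]
top b1n [353.  351.3]
top b1f [497.7 373.6]
top brn [422.6 302. ]
top brf [503.3 306.1]
top b3n [374.1 224.9]
top b3f [516.7 242.3]
top b4n [370.4 154.7]
top b4f [518.6 178. ]
```

Emit:
drive_tool:
  plan:
    - {"x": -0.8,"y": -0.5,"z": 0,"az": -0.6,"hand": 50}
    - {"x": -1.6,"y": -1.0,"az": -1.2,"hand": 50}
    - {"x": -2.5,"y": -1.5,"az": -1.8,"hand": 50}
    - {"x": -3.4,"y": -2.0,"az": -2.4,"hand": 50}
    - {"x": -4.3,"y": -2.5,"az": -3.0,"hand": 50}
    - {"x": -5.2,"y": -3.0,"az": -3.6,"hand": 50}
    - {"x": -6.0,"y": -3.5,"az": -4.25,"hand": 50}
    - {"x": -6.8,"y": -4.0,"az": -4.25,"hand": 50}

```text
invalid input
```

```bash
python3 - <<'E'
from h import *
import cv2
np.set_printoptions(precision=3,suppress=True)
s=monitor.sense(); c=imaging.camera_info("wrist"); im=imaging.grab_frame("wrist")
cv2.imwrite("pics/w1.png",im[:,:,::-1])
for k in("clock","eef_pos","tcp_rot","qpos","qvel","opening"): print(k,s[k])
print(c, -np.array(c["R"]).T@c["t"])
E
```

```text
clock 0.1
eef_pos [196.346 592.91  230.628]
tcp_rot [-3.14   0.     2.822]
qpos [ 1.249  0.354  1.634 -0.     1.155 -0.002]
qvel [-0.    -0.001 -0.003 -0.     0.001 -0.   ]
opening 1.0029767641462954
{'mtx': array([[325.192,   0.   , 280.773],
       [  0.   , 325.192, 209.055],
       [  0.   ,   0.   ,   1.   ]]), 'R': array([[ 0.314,  0.949, -0.002],
       [ 0.916, -0.303,  0.263],
       [ 0.249, -0.085, -0.965]]), 't': array([-623.892,  -34.885,  379.546])} [133.455 613.897 373.943]
```

View pics/w1.png

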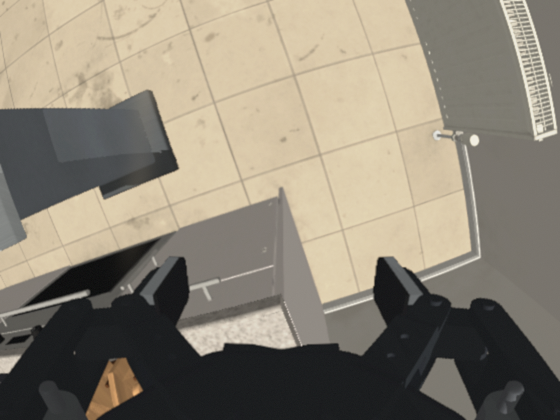

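The move was refused, probably because some rows left fields out. The wrist view shows the start pose: floor, fingers and the worktop's edge. I'll resend with every field filled in.

Emit:
drive_tool:
  plan:
    - {"x": -0.8,"y": -0.5,"z": 0,"ax": 0,"ay": 0,"az": -0.6,"hand": 50}
    - {"x": -1.6,"y": -1.0,"z": 0,"ax": 0,"ay": 0,"az": -1.2,"hand": 50}
    - {"x": -2.5,"y": -1.5,"z": 0,"ax": 0,"ay": 0,"az": -1.8,"hand": 50}
    - {"x": -3.4,"y": -2.0,"z": 0,"ax": 0,"ay": 0,"az": -2.4,"hand": 50}
    - {"x": -4.3,"y": -2.5,"z": 0,"ax": 0,"ay": 0,"az": -3.0,"hand": 50}
    - {"x": -5.2,"y": -3.0,"z": 0,"ax": 0,"ay": 0,"az": -3.6,"hand": 50}
    - {"x": -6.0,"y": -3.5,"z": 0,"ax": 0,"ay": 0,"az": -4.25,"hand": 50}
    - {"x": -6.8,"y": -4.0,"z": 0,"ax": 0,"ay": 0,"az": -4.25,"hand": 50}
  grip_force: 30

```text
clock: 0.95
eef_pos: [457.2, 295.0, 231.3]
tcp_rot: [3.142, 0.0, -3.014]
contact_force: [0.7, 1.2, 0.6]
opening: 0.588
grasp_force: 0.0
```

```bash
python3 - <<'E'
from h import *
import cv2
np.set_printoptions(precision=3,suppress=True)
imaging.grab_frame("wrist")
s=monitor.sense(); c=imaging.camera_info("wrist"); im=imaging.grab_frame("wrist")
cv2.imwrite("pics/w2.png",im[:,:,::-1]); np.savez("w2.npz",**c)
for k in("clock","eef_pos","tcp_rot","qpos","opening"): print(k,s[k])
E
```

```text
clock 1.0
eef_pos [461.303 289.918 231.317]
tcp_rot [-3.138  0.002 -3.017]
qpos [ 0.561  0.228  1.806 -0.004  1.107 -1.132]
opening 0.5834535310273644
```

View pics/w2.png

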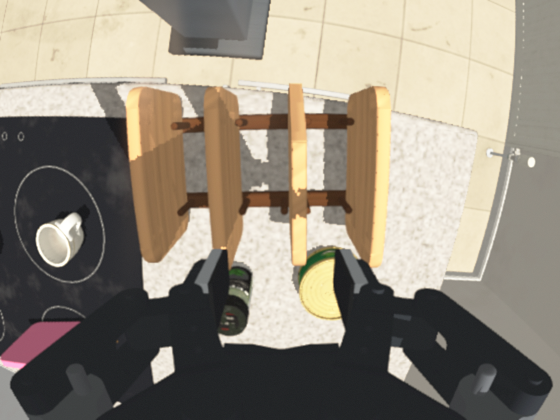

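The wrist view shows the broken board third from the left, its top edge a bright strip at about (297,138)–(299,262). The others stand at cols 145, 222 and 378. I'll cast that strip onto z=129 through the fisheye model.

```bash
cat >> h.py <<'E'
def castw(c,uv,z):
    K=np.array(c["mtx"]);p=(np.array(uv,float)-K[:2,2])/K[0,0];th=np.hypot(*p)
    d=np.array([*(p/max(th,1e-9)*np.sin(th)),np.cos(th)]);R=np.array(c["R"]);o=-R.T@c["t"];d=R.T@d
    return o+d*(z-o[2])/d[2]
E
python3 - <<'E'
from h import *
import cv2
np.set_printoptions(precision=1,suppress=True)
c=dict(np.load("w2.npz")); im=cv2.imread("pics/w2.png"); P=[]
for v in range(100,262,12):
    row=im[v,270:325].astype(int); g=row[:,1]; m=np.where((row[:,2]-row[:,0]>50))[0]
    b=np.where((row[:,2]-row[:,0]>50)&(row[:,2]>205))[0]
    q=castw(c,(270+b.mean(),v),129)[:2] if len(b) else None
    print(v,270+m[[0,-1]] if len(m) else None,270+b[[0,-1]] if len(b) else None,q,row[m[len(m)//2]] if len(m) else '')
    if q is not None and 140<v<250: P.append(q)
P=np.array(P); k=np.polyfit(P[:,0],P[:,1],1); print("yaw deg",np.degrees(np.arctan(k[0])), "y at x=450,460:",np.polyval(k,[450,460]))
for v in (133,265): print("end",castw(c,(298,v),129))
E
```

```text
100 [288 303] [291 303] [377.3 290.9] [118 172 225]
112 [288 304] [291 304] [386.3 292.4] [118 173 224]
124 [288 324] [292 305] [395.2 294.3] [ 67 102 148]
136 [289 306] [292 306] [404.1 295.9] [126 188 236]
148 [289 306] [292 306] [413.2 297.1] [164 234 254]
160 [289 306] [292 306] [422.2 298.3] [166 235 254]
172 [289 306] [292 306] [431.4 299.5] [160 230 253]
184 [290 306] [292 306] [440.6 300.8] [170 239 254]
196 [289 324] None None [ 57  91 132]
208 [290 308] None None [ 82 117 155]
220 [290 306] [292 306] [469.3 304.7] [166 236 254]
232 [290 306] [292 306] [479.3 306.2] [167 236 254]
244 [291 306] [292 306] [489.5 307.6] [165 235 254]
256 [292 309] [292 306] [500.1 309.1] [163 233 254]
yaw deg 7.885143934525276 y at x=450,460: [302.1 303.5]
end [402.  294.8 129. ]
end [508.3 309.5 129. ]
```

Emit:
drive_tool:
  plan:
    - {"x": 0.36,"y": 0.11,"z": 0,"ax": 0,"ay": 0,"az": -0.12,"hand": 50}
    - {"x": 0.36,"y": 0.11,"z": 0.3,"ax": 0,"ay": 0,"az": -0.12,"hand": 50}
    - {"x": 0.36,"y": 0.11,"z": 0.7,"ax": 0,"ay": 0,"az": -0.12,"hand": 50}
    - {"x": 0.36,"y": 0.11,"z": 1.1,"ax": 0,"ay": 0,"az": -0.12,"hand": 50}
    - {"x": 0.36,"y": 0.11,"z": 1.5,"ax": 0,"ay": 0,"az": -0.12,"hand": 50}
    - {"x": 0.36,"y": 0.11,"z": 1.6,"ax": 0,"ay": 0,"az": -0.12,"hand": 50}
    - {"x": 0.36,"y": 0.11,"z": 1.6,"ax": 0,"ay": 0,"az": -0.12,"hand": 50}
    - {"x": 0.36,"y": 0.11,"z": 1.6,"ax": 0,"ay": 0,"az": -0.12,"hand": 50}

```text
clock: 1.85
eef_pos: [437.4, 300.8, 152.1]
tcp_rot: [3.141, 0.001, -3.003]
contact_force: [0.6, -0.2, 0.8]
opening: 0.587
grasp_force: 0.0
```

```bash
python3 - <<'E'
from h import *
import cv2
np.set_printoptions(precision=3,suppress=True)
s=monitor.sense(); c=imaging.camera_info("wrist"); im=imaging.grab_frame("wrist")
cv2.imwrite("pics/w3.png",im[:,:,::-1])
for k in("clock","eef_pos","tcp_rot","qpos","opening"): print(k,s[k])
E
```

```text
clock 1.85
eef_pos [437.353 300.801 152.063]
tcp_rot [ 3.141  0.001 -3.003]
qpos [ 0.6    0.301  1.908  0.     0.931 -1.11 ]
opening 0.5867080760064114
```

View pics/w3.png

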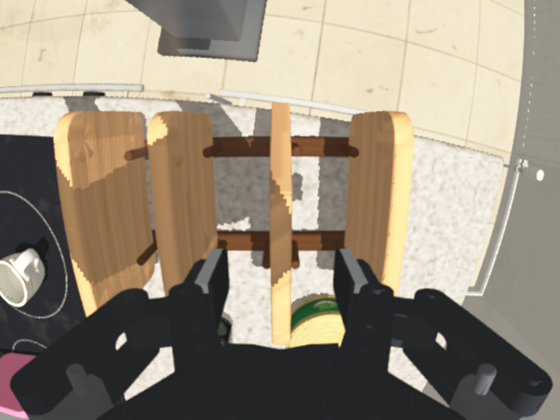

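The board strip (cols 272–291) lies midway between the fingers (cols 228 and 337). Next I'll descend 60 mm and close.

Emit:
drive_tool:
  plan:
    - {"x": 0,"y": 0,"z": 0.4,"ax": 0,"ay": 0,"az": 0,"hand": 50}
    - {"x": 0,"y": 0,"z": 0.8,"ax": 0,"ay": 0,"az": 0,"hand": 50}
    - {"x": 0,"y": 0,"z": 1.2,"ax": 0,"ay": 0,"az": 0,"hand": 50}
    - {"x": 0,"y": 0,"z": 1.2,"ax": 0,"ay": 0,"az": 0,"hand": 50}
    - {"x": 0,"y": 0,"z": 1.2,"ax": 0,"ay": 0,"az": 0,"hand": 30}
    - {"x": 0,"y": 0,"z": 1.2,"ax": 0,"ay": 0,"az": 0,"hand": 15}
    - {"x": 0,"y": 0,"z": 1.2,"ax": 0,"ay": 0,"az": 0,"hand": 5}
    - {"x": 0,"y": 0,"z": 1.2,"ax": 0,"ay": 0,"az": 0,"hand": 5}
  grip_force: 60

```text
clock: 2.7
eef_pos: [438.5, 300.6, 92.7]
tcp_rot: [3.14, 0.002, -3.004]
contact_force: [-0.6, -0.7, 6.9]
opening: 0.134
grasp_force: 59.1
```

Emit:
drive_tool:
  plan:
    - {"x": 0,"y": 0,"z": 0,"ax": 0,"ay": 0,"az": 0,"hand": 0}
    - {"x": 0,"y": 0,"z": 0,"ax": 0,"ay": 0,"az": 0,"hand": 0}
    - {"x": 0,"y": 0,"z": 0,"ax": 0,"ay": 0,"az": 0,"hand": 0}
    - {"x": 0,"y": 0,"z": 0,"ax": 0,"ay": 0,"az": 0,"hand": 0}
  grip_force: 60

```text
clock: 3.1
eef_pos: [438.5, 300.6, 92.7]
tcp_rot: [3.14, 0.002, -3.004]
contact_force: [-0.9, 0.4, 8.0]
opening: 0.132
grasp_force: 59.1
```

Emit:
drive_tool:
  plan:
    - {"x": 0,"y": 0,"z": -0.2,"ax": 0,"ay": 0,"az": 0,"hand": 0}
    - {"x": 0,"y": 0,"z": -0.5,"ax": 0,"ay": 0,"az": 0,"hand": 0}
    - {"x": 0,"y": 0,"z": -0.8,"ax": 0,"ay": 0,"az": 0,"hand": 0}
    - {"x": 0,"y": 0,"z": -1.1,"ax": 0,"ay": 0,"az": 0,"hand": 0}
    - {"x": 0,"y": 0,"z": -1.4,"ax": 0,"ay": 0,"az": 0,"hand": 0}
    - {"x": 0,"y": 0,"z": -1.7,"ax": 0,"ay": 0,"az": 0,"hand": 0}
    - {"x": 0,"y": 0,"z": -2.0,"ax": 0,"ay": 0,"az": 0,"hand": 0}
    - {"x": 0,"y": 0,"z": -2.3,"ax": 0,"ay": 0,"az": 0,"hand": 0}

```text
clock: 3.9
eef_pos: [437.4, 299.8, 207.5]
tcp_rot: [-3.142, 0.0, -3.004]
contact_force: [-0.1, 0.4, -3.4]
opening: 0.133
grasp_force: 58.4
```

Emit:
drive_tool:
  plan:
    - {"x": 0,"y": 0,"z": -0.3,"ax": 0,"ay": 0,"az": 0,"hand": 0}
    - {"x": 0,"y": 0,"z": -0.6,"ax": 0,"ay": 0,"az": 0,"hand": 0}
    - {"x": 0,"y": 0,"z": -0.9,"ax": 0,"ay": 0,"az": 0,"hand": 0}
    - {"x": 0,"y": 0,"z": -1.2,"ax": 0,"ay": 0,"az": 0,"hand": 0}
    - {"x": 0,"y": 0,"z": -1.5,"ax": 0,"ay": 0,"az": 0,"hand": 0}
    - {"x": 0,"y": 0,"z": -1.7,"ax": 0,"ay": 0,"az": 0,"hand": 0}
    - {"x": 0,"y": 0,"z": -1.8,"ax": 0,"ay": 0,"az": 0,"hand": 0}
    - {"x": 0,"y": 0,"z": -1.8,"ax": 0,"ay": 0,"az": 0,"hand": 0}

```text
clock: 4.7
eef_pos: [437.8, 300.0, 296.9]
tcp_rot: [3.141, 0.001, -3.004]
contact_force: [0.4, 0.1, -2.9]
opening: 0.131
grasp_force: 58.5
```

```bash
python3 - <<'E'
from h import *
import cv2
np.set_printoptions(precision=3,suppress=True)
s=monitor.sense()
a=imaging.grab_frame("scene")[80:220,130:270,::-1]; b=imaging.grab_frame("wrist")[:,:,::-1]
cv2.imwrite("pics/lift.png",np.hstack([cv2.resize(a,(400,400)),cv2.resize(b,(400,300),interpolation=cv2.INTER_AREA)[np.r_[0:300,[299]*100]]]))
for k in("clock","eef_pos","tcp_rot","qpos","opening","contact_force"): print(k,s[k])
E
```

```text
clock 4.7
eef_pos [437.765 300.012 296.93 ]
tcp_rot [ 3.141  0.001 -3.004]
qpos [ 0.598  0.145  1.758  0.     1.238 -1.111]
opening 0.13141914436693813
contact_force [ 0.4    0.083 -2.917]
```

View pics/lift.png

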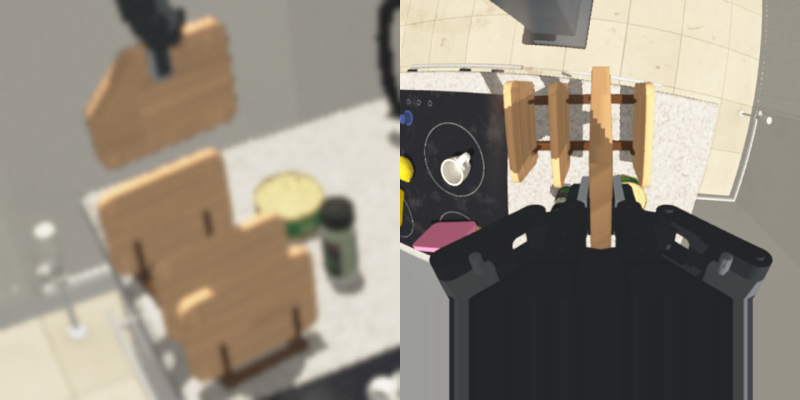

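The board is lifted clear, bottom edge at about z=214 mm. The other three still stand in the rack. Now I'll carry it to the hob.

Emit:
drive_tool:
  plan:
    - {"x": -0.05,"y": -0.25,"z": 0,"ax": 0,"ay": 0,"az": 0,"hand": 0}
    - {"x": -0.15,"y": -0.75,"z": 0,"ax": 0,"ay": 0,"az": 0,"hand": 0}
    - {"x": -0.25,"y": -1.3,"z": 0,"ax": 0,"ay": 0,"az": 0,"hand": 0}
    - {"x": -0.35,"y": -1.9,"z": 0,"ax": 0,"ay": 0,"az": 0,"hand": 0}
    - {"x": -0.45,"y": -2.5,"z": 0,"ax": 0,"ay": 0,"az": 0,"hand": 0}
    - {"x": -0.6,"y": -3.1,"z": 0,"ax": 0,"ay": 0,"az": 0,"hand": 0}
    - {"x": -0.7,"y": -3.7,"z": 0,"ax": 0,"ay": 0,"az": 0,"hand": 0}
    - {"x": -0.8,"y": -4.3,"z": 0,"ax": 0,"ay": 0,"az": 0,"hand": 0}

```text
clock: 5.6
eef_pos: [506.7, 90.5, 295.7]
tcp_rot: [-3.141, -0.001, -3.004]
contact_force: [0.3, 0.7, -1.6]
opening: 0.132
grasp_force: 58.7
```

Emit:
drive_tool:
  plan:
    - {"x": -0.1,"y": -0.6,"z": 0,"ax": 0,"ay": 0,"az": 0,"hand": 0}
    - {"x": -0.25,"y": -1.2,"z": 0,"ax": 0,"ay": 0,"az": 0,"hand": 0}
    - {"x": -0.35,"y": -1.8,"z": 0,"ax": 0,"ay": 0,"az": 0,"hand": 0}
    - {"x": -0.5,"y": -2.4,"z": 0,"ax": 0,"ay": 0,"az": 0,"hand": 0}
    - {"x": -0.6,"y": -3.0,"z": 0,"ax": 0,"ay": 0,"az": 0,"hand": 0}
    - {"x": -0.7,"y": -3.6,"z": 0,"ax": 0,"ay": 0,"az": 0,"hand": 0}
    - {"x": -0.8,"y": -4.1,"z": 0,"ax": 0,"ay": 0,"az": 0,"hand": 0}
    - {"x": -0.85,"y": -4.4,"z": 0,"ax": 0,"ay": 0,"az": 0,"hand": 0}

```text
clock: 6.4
eef_pos: [579.0, -122.0, 295.5]
tcp_rot: [-3.141, -0.001, -3.005]
contact_force: [0.1, 0.4, -2.2]
opening: 0.135
grasp_force: 58.8
```

Emit:
drive_tool:
  plan:
    - {"x": 0,"y": 0,"z": 0,"ax": 0,"ay": 0,"az": 0.5,"hand": 0}
    - {"x": 0,"y": 0,"z": 0,"ax": 0,"ay": 0,"az": 1.5,"hand": 0}
    - {"x": 0,"y": 0,"z": 0,"ax": 0,"ay": 0,"az": 2.7,"hand": 0}
    - {"x": 0,"y": 0,"z": 0,"ax": 0,"ay": 0,"az": 3.9,"hand": 0}
    - {"x": 0,"y": 0,"z": 0,"ax": 0,"ay": 0,"az": 5.1,"hand": 0}
    - {"x": 0,"y": 0,"z": 0,"ax": 0,"ay": 0,"az": 6.3,"hand": 0}
    - {"x": 0,"y": 0,"z": 0,"ax": 0,"ay": 0,"az": 7.5,"hand": 0}
    - {"x": 0,"y": 0,"z": 0,"ax": 0,"ay": 0,"az": 8.7,"hand": 0}

```text
clock: 7.2
eef_pos: [578.6, -119.5, 295.8]
tcp_rot: [-3.141, -0.001, 2.363]
contact_force: [-0.2, -0.7, -2.5]
opening: 0.131
grasp_force: 58.8
```

Emit:
drive_tool:
  plan:
    - {"x": 0,"y": 0,"z": 0,"ax": 0,"ay": 0,"az": 1.2,"hand": 0}
    - {"x": 0,"y": 0,"z": 0,"ax": 0,"ay": 0,"az": 2.4,"hand": 0}
    - {"x": 0,"y": 0,"z": 0,"ax": 0,"ay": 0,"az": 3.6,"hand": 0}
    - {"x": 0,"y": 0,"z": 0,"ax": 0,"ay": 0,"az": 4.8,"hand": 0}
    - {"x": 0,"y": 0,"z": 0,"ax": 0,"ay": 0,"az": 6.0,"hand": 0}
    - {"x": 0,"y": 0,"z": 0,"ax": 0,"ay": 0,"az": 7.2,"hand": 0}
    - {"x": 0,"y": 0,"z": 0,"ax": 0,"ay": 0,"az": 8.4,"hand": 0}
    - {"x": 0,"y": 0,"z": 0,"ax": 0,"ay": 0,"az": 9.4,"hand": 0}

```text
clock: 8.0
eef_pos: [578.6, -119.5, 295.8]
tcp_rot: [-3.14, -0.0, 1.379]
contact_force: [-0.8, 0.9, -1.5]
opening: 0.132
grasp_force: 58.8
```

```bash
python3 - <<'E'
from h import *
np.set_printoptions(precision=3,suppress=True)
s=monitor.sense()
for k in("clock","eef_pos","tcp_rot","qpos","opening","contact_force","wrist_torque"): print(k,s[k])
E
```

```text
clock 8.0
eef_pos [ 578.623 -119.529  295.757]
tcp_rot [-3.14  -0.     1.379]
qpos [-0.206  0.246  1.635  0.     1.262 -0.015]
opening 0.13219235119420533
contact_force [-0.81   0.895 -1.472]
wrist_torque [-0.036  0.012 -0.031]
```

Emit:
drive_tool:
  plan:
    - {"x": 0,"y": 0,"z": 0,"ax": -0.3,"ay": 0,"az": 0,"hand": 0}
    - {"x": 0,"y": 0,"z": 0,"ax": -0.9,"ay": 0,"az": 0,"hand": 0}
    - {"x": 0,"y": 0,"z": 0,"ax": -1.5,"ay": 0,"az": 0,"hand": 0}
    - {"x": 0,"y": 0,"z": 0,"ax": -2.1,"ay": 0,"az": 0,"hand": 0}
    - {"x": 0,"y": 0,"z": 0,"ax": -2.7,"ay": 0,"az": 0,"hand": 0}
    - {"x": 0,"y": 0,"z": 0,"ax": -3.3,"ay": 0,"az": 0,"hand": 0}
    - {"x": 0,"y": 0,"z": 0,"ax": -3.9,"ay": 0,"az": 0,"hand": 0}
    - {"x": 0,"y": 0,"z": 0,"ax": -4.4,"ay": 0,"az": 0,"hand": 0}

```text
clock: 8.8
eef_pos: [578.1, -119.4, 295.7]
tcp_rot: [2.68, 0.0, 1.384]
contact_force: [0.0, -0.7, -1.5]
opening: 0.133
grasp_force: 58.9
```

Emit:
drive_tool:
  plan:
    - {"x": 0,"y": 0,"z": 0,"ax": -0.5,"ay": 0,"az": 0,"hand": 0}
    - {"x": 0,"y": 0,"z": 0,"ax": -1.0,"ay": 0,"az": 0,"hand": 0}
    - {"x": 0,"y": 0,"z": 0,"ax": -1.5,"ay": 0,"az": 0,"hand": 0}
    - {"x": 0,"y": 0,"z": 0,"ax": -2.0,"ay": 0,"az": 0,"hand": 0}
    - {"x": 0,"y": 0,"z": 0,"ax": -2.5,"ay": 0,"az": 0,"hand": 0}
    - {"x": 0,"y": 0,"z": 0,"ax": -2.9,"ay": 0,"az": 0,"hand": 0}
    - {"x": 0,"y": 0,"z": 0,"ax": -3.0,"ay": 0,"az": 0,"hand": 0}
    - {"x": 0,"y": 0,"z": 0,"ax": -3.0,"ay": 0,"az": 0,"hand": 0}

```text
clock: 9.6
eef_pos: [578.4, -119.4, 295.5]
tcp_rot: [2.369, -0.0, 1.384]
contact_force: [0.1, -0.3, -2.4]
opening: 0.132
grasp_force: 59.0
```

Emit:
drive_tool:
  plan:
    - {"x": 0,"y": 0,"z": 0,"ax": 0,"ay": 0,"az": 0,"hand": 0}
    - {"x": 0,"y": 0,"z": 0,"ax": 0,"ay": 0,"az": 0,"hand": 0}
    - {"x": 0,"y": 0,"z": 0,"ax": 0,"ay": 0,"az": 0,"hand": 0}
    - {"x": 0,"y": 0,"z": 0,"ax": 0,"ay": 0,"az": 0,"hand": 0}
    - {"x": 0,"y": 0,"z": 0,"ax": 0,"ay": 0,"az": 0,"hand": 0}

```text
clock: 10.1
eef_pos: [579.3, -119.6, 296.4]
tcp_rot: [2.367, 0.0, 1.384]
contact_force: [0.5, -0.4, -2.0]
opening: 0.135
grasp_force: 59.0
```

```bash
python3 - <<'E'
from h import *
import cv2
np.set_printoptions(precision=3,suppress=True)
s=monitor.sense()
a=imaging.grab_frame("scene")[70:280,140:350,::-1]; b=imaging.grab_frame("top")[130:290,130:290,::-1]
cv2.imwrite("pics/end.png",np.hstack([cv2.resize(x,(400,400),interpolation=cv2.INTER_CUBIC) for x in(a,b)]))
for k in("clock","eef_pos","tcp_rot","qpos","qvel","opening","contact_force"): print(k,s[k])
E
```

```text
clock 10.1
eef_pos [ 579.257 -119.596  296.36 ]
tcp_rot [2.367 0.    1.384]
qpos [-0.219 -0.052  2.203  0.106  0.217 -0.127]
qvel [ 0.001 -0.002  0.001 -0.001 -0.002 -0.001]
opening 0.13467205348685413
contact_force [ 0.546 -0.375 -1.966]
```

View pics/end.png

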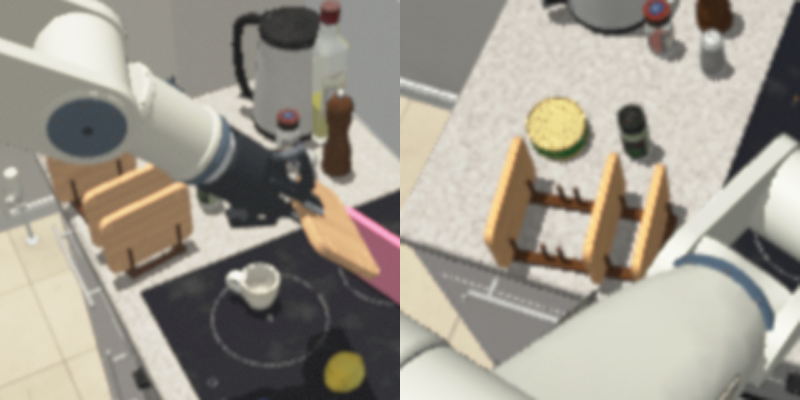

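The pictures show the board held leaning at about 45° over the hob, with the three whole boards, the cup and the lemon unmoved and the arm still. I'm handing in.

```bash
python3 -c "
from rig import r
print(r.sign_off())"
```

```text
the job is handed in; nothing more can be done
None
```

I drew the broken board out of the rack and handed the job in with it held still over the hob by the gripper alone, leaning at about 45° and roughly 23 cm up at its lowest edge; the whole boards and the other things I could see had not moved, and the hand-in gave no verdict.

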